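# Unlatch the parts tote and tilt the spacers into its yellow corner

### The job

Slide the latch fully open, to the green mark at the end of its track, so that the red tote is free. Then lift the tote by its black handle out of its dock, at least 10 cm clear of the bench, and tilt it until all three steel spacer discs have slid together into the corner marked yellow, without spilling any. Finish while still holding the tote up in the air, tilted and still; leave the latch open and the other things on the bench alone.

Things in the scene. Friction and masses are not known exactly. Their poses are not given: they have to be found in the camera images.
- dock: Grey base plate fixed to the bench, 150 (x) by 300 (y) by 8 mm thick, with 12 mm high aluminium lips round the tote's place. Origin on the bench surface under the centre of the tote's place; the plate runs from y = -95 to y = +205 mm. At x = -32, y = +100 to +200 mm stands the blue track of the latch, 30 mm wide, top 56 mm above the bench, with a red mark (shut) and a green mark (open).
- latch (a joint): Slide latch on the blue track, travel along the dock's +y axis, in m: 0 = shut (its steel tongue lies 4 mm above the rim of the tote's +y end wall and reaches 15 mm in over it, so the tote cannot be lifted), 0.050 = fully open, at the end stop. Needs about 2 N to slide, stays where it is left. The start may be 0 to 8 mm off the shut stop.
- latch_grip (a point): Point in the latch's black upright grip, which is 16 mm (dock x) by 28 mm (dock y) by 36 mm tall; the point is on its centre line, 12 mm below its top and 94 mm above the bench. It moves with the latch; when shut it lies at x = -32, y = +125 mm in the dock frame. Axes as the dock's.
- tote: Loose red open-topped tote, 110 (x) by 150 (y) by 50 mm high, walls and floor 4 mm, 0.2 to 0.35 kg. Origin under the centre of its bottom, z up. It stands in the dock with its bottom 8 mm above the bench, axes nearly parallel to the dock's. The yellow-marked corner is the one at its -x, -y.
- tote_handle (a point): Centre of the tote's black carrying bar, 100 mm above the tote's bottom. The bar runs along the tote's y over the middle, 14 mm wide (x), 18 mm high, 150 mm long, on a leg at either end; free space below it. Axes as the tote's.
- tote_corner (a point): The yellow-marked inner corner of the tote, at floor level: x = -51, y = -71, z = 4 mm in the tote's frame.
- disc0: Loose ground-steel spacer disc in the tote, 24 mm across, 10 mm thick, 35 g. Origin at the centre of its underside. The discs begin to slide on the tote's floor at a tilt of 9 to 14 degrees; to slide on while also rubbing along a wall, when the tote is tilted straight towards the corner, they need up to 25 degrees.
- disc1: Another such disc.
- disc2: Another such disc.
- screwdriver: Bystander: blue screwdriver lying beyond the dock.
- bush: Bystander: brass bush, 32 mm across and 40 mm tall, standing on the robot's side of the dock.
- hammer: Bystander: hammer with blue handle, lying to the left.
- wrench: Bystander: steel wrench lying to the right.
- scoop: Bystander: small empty red bin, 110 by 90 by 50 mm, no handle, at the back right.
- oil: Bystander: white bottle, 56 mm across, 130 mm tall, at the back.
- die: Bystander, fixed: yellow die plate on four steel pillars, 180 (x) by 320 (y) mm, 150 mm high with its studs, back left. Origin on the bench under its near right corner; it extends to +x and +y.
Things that resemble listed ones, but are neither listed nor needed, are in the scene too. What is shaped like the tote but purple or turquoise is not meant.

How it is judged:
By the outcome, as a careful person would: the job done as asked, in the order asked, and still so for the second after the job is handed in, while the arm keeps its last pose, push and grip.
It also fails if it takes over 48 s, if anything falls off the work surface, if the arm or the gripper's body presses on something with over 40 N, if the wrist force passes 120 N, or if a joint passes its speed limit or range.

### The arm

A 6-joint arm with a two-finger parallel gripper is mounted at the origin on the work surface. World frame = base frame: x ahead of the robot, y to its left, z up, the work surface at z = 0. Lengths are in m, angles in degrees, forces in N, time in s.
With the tool pointing down it reaches from about 0.225 to 0.725 m from the base axis. Payload 3.1 kg.
Tool frame: the origin (TCP) lies at the very end of the fingers, on their centre line; the grasp point (between the pads) lies 19 mm behind it; z points along the fingers, y is the direction in which the jaws open and shut (so a half turn about z gives the same grasp; the last joint's range is limited). The gripper opens to 85 mm and grips with 20 to 120 N. Pads are 22 mm wide; open, the fingers measure 114 mm over their backs; the gripper's body (76 mm by 85 mm) begins 54 mm behind the grasp point. The pads swing forward as they close: fully open they stand 13 mm farther back than shut.
Start: joints at [58.568, 2.75, 5.684, 92.934, 0, 82.678], TCP at [0.214, 0.479, 0.231] pointing down, gripper open.
Joint ranges: [-166.93, 166.93], [-56.73, 111.36], [-69.38, 81.34], [-121.58, 131.49], [-85.45, 84.26], [-180, 180]. Speed limits (degrees/s): [159.86, 159.86, 180, 180, 180, 180].

### API

Orientations are given as [roll, pitch, yaw] about the fixed x, y, z axes, in that order (R = Rz(yaw) Ry(pitch) Rx(roll)).
In Python, from rig import monitor, vision, order gives the robot as it stands.
- The arm moves only by the tool apply_moves, never from a script. Its argument "plan" is a list of rows, each an object of numbers: "tx", "ty", "tz": the shift along the world's x, y, z in mm; "yaw": the turn about the world's z in degrees; "fingers": the opening, from 0 (shut) to 1 (fully open). A call has 1 to 20 rows; each row is the pose to reach, as a shift and turn from the pose measured when the call began; what a row does not reach only later rows make up. A row lasts 1/8 s, in which the tool goes at most 62.5 mm and 10.7 degrees, less where a joint would pass 70% of its speed; a pose out of reach is approached as far as the arm can. A call with a gripper value outside its range is refused whole. The fingers move at their own pace and stop on an object; "force" is the grip in N (left out, the last holds). Time passes only in rows, so rows that repeat a pose let the fingers close. It gives the time, the measured TCP pose, the force and the opening at its end, in the units of the state.
- monitor.read_state(): the state, without advancing time (a new reading comes with each control period).
- vision.snapshot(name): name is "side" or "top"; returns the picture (480x640x3 uint8, red, green, blue); there is no depth.
- vision.get_calibration(name): a dict with "intrinsics" (3x3 intrinsics, pixels), "camera_from_world" (4x4, takes a point from world to camera coordinates). Camera axes: x right, y down, z forward; pixel columns grow to the right and rows downward; lengths in m; the calibration is good to about 2 mm. A picture is of the moment at which its call begins. get_calibration takes no time and is no camera call.
- order.sign_off(): hands the job in, once; it reports no verdict.
The state is a dict: "clock": time; "joints": joint angles; "dq": joint speeds; "joint_torque": joint torques, N m; "ee_pos": TCP position; "tcp_rot": TCP orientation; "wrist_force": force on the tool from outside, world axes, zero at the start; "moment": the same for the moment, N m; "opening": finger opening in m.
Only numpy, scipy, OpenCV 4.12 (cv2) and the standard library are available. Lean on these libraries where they do the work, as an engineer would, in place of code of your own. Each camera call takes 0.05 s, during which the arm holds its last target.

## Working session

There is one attempt and no reset: what is moved stays moved. The work goes in short steps, Python scripts to look and compute and a tool call to move; the robot and the scene stay as the last step left them, time stands still between calls to the robot, and variables do not carry over. Pictures are saved under pics/ and viewed, and the job is handed in when it is done.

Besides the shell and the picture viewer there is one more tool, called after "Request:" by a JSON object that holds its "op" and its "data". apply_moves: Moves the arm, as the interface text tells. Its arguments: {"type":"object","properties":{"plan":{"type":"array","items":{"type":"object","properties":{"tx":{"type":"number"},"ty":{"type":"number"},"tz":{"type":"number"},"yaw":{"type":"number"},"fingers":{"type":"number"}}}},"force":{"type":"number"}},"required":["plan"]}

```bash
ls; mkdir -p pics; python3 - <<'E'
from rig import monitor, vision
import cv2,numpy as np
np.set_printoptions(suppress=True,precision=4)
print(monitor.read_state())
for n in("side","top"):
    im=vision.snapshot(n); cv2.imwrite(f"pics/a_{n}.png",im[:,:,::-1])
    c=vision.get_calibration(n); print(n,c["intrinsics"],c["camera_from_world"])
E
```

```text
pics
{'clock': 0.0, 'joints': array([58.5676,  2.7937,  5.5912, 92.9345, -0.0002, 82.6787]), 'dq': array([ 0.0206, -0.0218, -0.0519, -0.0601, -0.0173, -0.0301]), 'joint_torque': array([  0.0008, -33.8781,  32.0017,   0.02  ,   0.    ,   0.    ]), 'ee_pos': array([0.2141, 0.4787, 0.2301]), 'tcp_rot': array([-179.8641,   -0.0172,  155.8888]), 'wrist_force': array([-0.6032, -0.3263,  0.4326]), 'moment': array([-0.0196, -0.0195, -0.0001]), 'opening': 0.08543713402731229}
side [[566.6428   0.     320.7956]
 [  0.     566.6428 245.4997]
 [  0.       0.       1.    ]] [[ 0.7758 -0.6309  0.0029 -0.4391]
 [-0.3629 -0.45   -0.816   0.2571]
 [ 0.5161  0.632  -0.5781  1.0068]
 [ 0.      0.      0.      1.    ]]
top [[531.7677   0.     320.1836]
 [  0.     531.7677 229.8681]
 [  0.       0.       1.    ]] [[ 0.0029 -0.9999  0.01   -0.0494]
 [-0.9956 -0.0038 -0.0933  0.5502]
 [ 0.0934 -0.0097 -0.9956  1.2537]
 [ 0.      0.      0.      1.    ]]
```

View pics/a_side.png

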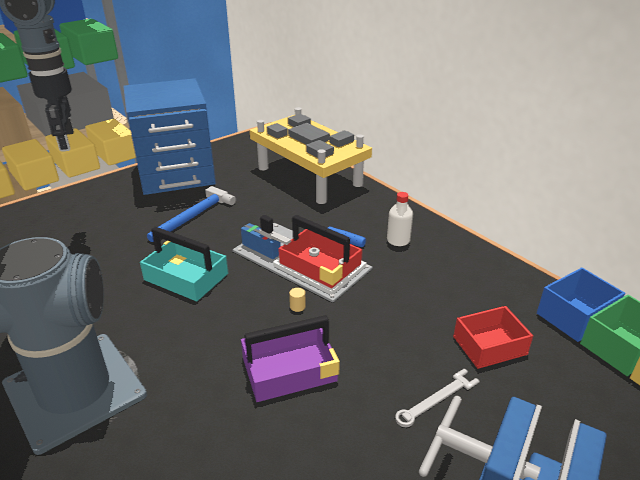

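View pics/a_top.png

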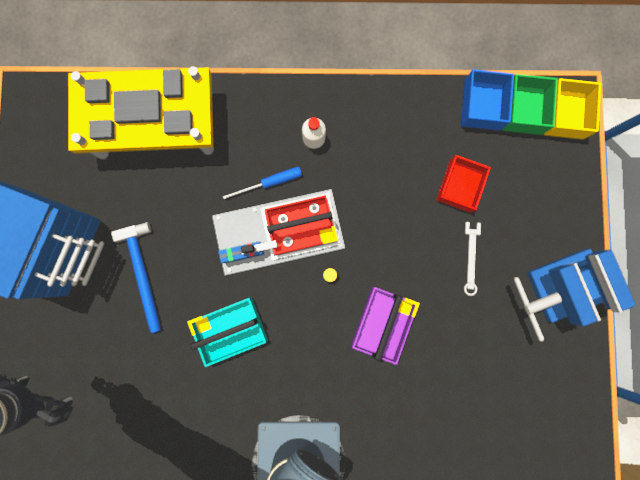

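The side view shows the tote in the dock near (320,255) and the latch grip near (266,222). In the top view the tote is near (302,222), the latch grip near (247,249) and the yellow corner near (329,236). I'll zoom in to measure.

```bash
python3 - <<'E'
import cv2
im=cv2.imread("pics/a_top.png")[180:285,205:350]; cv2.imwrite("pics/b_top.png",cv2.resize(im,None,fx=5.5,fy=5.5,interpolation=cv2.INTER_CUBIC))
im=cv2.imread("pics/a_side.png")[205:305,230:380]; cv2.imwrite("pics/b_side.png",cv2.resize(im,None,fx=5.3,fy=5.3,interpolation=cv2.INTER_CUBIC))
E
```

```text
(no output)
```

View pics/b_top.png

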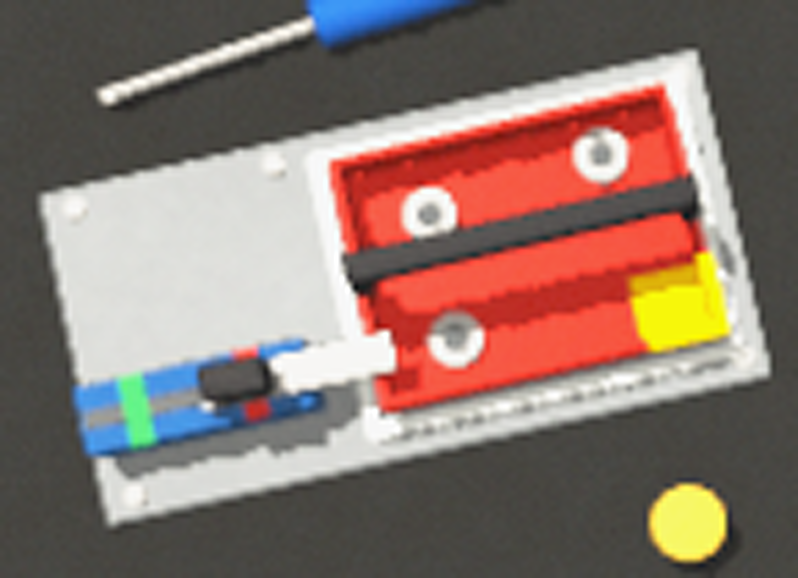

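View pics/b_side.png

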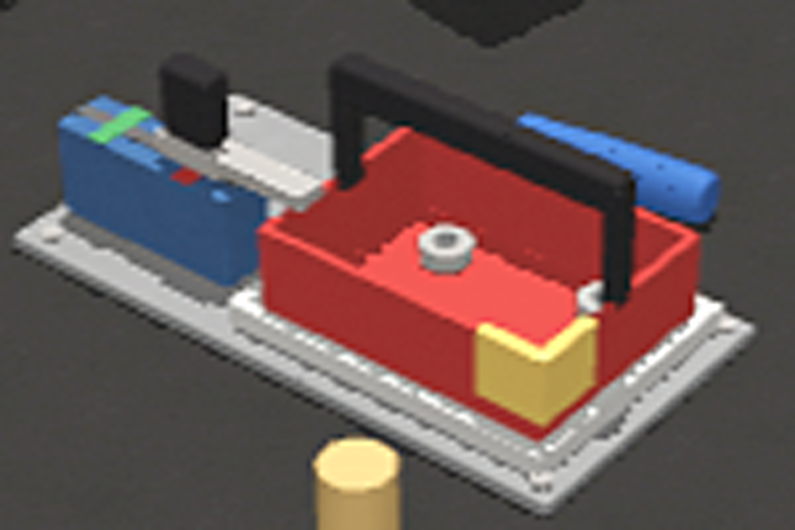

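```bash
cat > h.py <<'E'
import numpy as np
from rig import vision
from scipy.optimize import least_squares
C={n:vision.get_calibration(n) for n in("side","top")}
CR={"top":(5.5,205,180),"side":(5.3,230,205)}
def full(n,p,cr=CR):
    s,ox,oy=cr[n]; return ((p[0]+.5)/s-.5+ox,(p[1]+.5)/s-.5+oy)
def proj(n,P):
    T=C[n]["camera_from_world"]; q=np.atleast_2d(P)@T[:3,:3].T+T[:3,3]; q=q@C[n]["intrinsics"].T; return q[:,:2]/q[:,2:]
def atz(n,px,z):
    T=C[n]["camera_from_world"];R=T[:3,:3];c=-R.T@T[:3,3];d=R.T@np.linalg.solve(C[n]["intrinsics"],[px[0],px[1],1]);return c+d*(z-c[2])/d[2]
def tri(obs):
    f=lambda P:np.concatenate([proj(n,P)[0]-np.array(p) for n,p in obs])
    r=least_squares(f,[.4,0,.05]);return r.x,r.fun
def fit2d(obs): # list (n,px,local xyz) -> x,y,yaw
    def f(v):
        c,s=np.cos(v[2]),np.sin(v[2]);out=[]
        for n,p,l in obs:
            out.append(proj(n,[v[0]+c*l[0]-s*l[1],v[1]+s*l[0]+c*l[1],l[2]])[0]-np.array(p))
        return np.concatenate(out)
    r=least_squares(f,[.45,0,.1],loss="soft_l1");return r.x,r.fun
E
python3 - <<'E'
from h import *
np.set_printoptions(suppress=True,precision=4)
o=[]
for n,p,l in [("top",(42,197),(.075,.205)),("top",(698,50),(.075,-.095)),("top",(768,375),(-.075,-.095)),("top",(110,525),(-.075,.205)),
 ("side",(17,238),(-.075,.205)),("side",(545,505),(-.075,-.095)),("side",(752,328),(.075,-.095))]:
    o.append((n,full(n,p),l+(.008,)))
for sel in (o,o[:4],o[4:]):
    x,f=fit2d(sel);print("dock",x[:2],np.degrees(x[2]),f)
d,_=fit2d(o)
def loc(P,d=d):
    c,s=np.cos(d[2]),np.sin(d[2]);v=np.array(P)[:2]-d[:2];return np.array([c*v[0]+s*v[1],-s*v[0]+c*v[1]])
g,r=tri([("top",full("top",(235,374))),("side",full("side",(194,67)))]);print("grip top",g,r,loc(g))
for a,b in (((355,268),(350,60)),((690,200),(620,180))):
    g,r=tri([("top",full("top",a)),("side",full("side",b))]);print("bar end",g,r,loc(g), atz("top",full("top",a),.117))
print("grip exp", [atz("top",full("top",(235,374)),.106),loc(atz("top",full("top",(235,374)),.106))])
for p in((600,155),(430,212),(455,338)): print("disc",loc(atz("top",full("top",p),.022)))
E
```

```text
dock [0.5601 0.0002] 12.936184178408567 [-0.2943 -0.3524  0.1674 -0.2597  1.1796  0.0791 -0.0629  0.1378 -1.4297
 -0.6271 -0.1509  0.2304  0.3778 -0.3495]
dock [0.5599 0.0006] 12.929286773951313 [-0.4828 -0.2688 -0.0142 -0.1629  0.9892  0.1798 -0.2603  0.2251]
dock [ 0.5605 -0.0007] 12.74140193761438 [-0.9705 -0.6931  0.0556  0.396   0.7684 -0.1235]
grip top [0.5021 0.117  0.1054] [-0.0548  0.0818  0.0989 -0.0038] [-0.0304  0.1268]
bar end [0.5459 0.0668 0.1162] [ 0.3117 -0.4404 -0.5376  0.034 ] [0.001  0.0681] [0.5449 0.0674 0.117 ]
bar end [ 0.5754 -0.0702  0.1155] [ 0.6981 -0.9027 -1.0642  0.1119] [-0.0009 -0.072 ] [ 0.5732 -0.0686  0.117 ]
grip exp [array([0.5023, 0.1168, 0.106 ]), array([-0.0303,  0.1266])]
disc [ 0.0361 -0.0409]
disc [0.0278 0.0375]
disc [-0.0288  0.0388]
```

The dock is at (0.560, 0.000) with yaw about 12.9°, and the measured heights match the given sizes. The latch is about 2 mm open. Next I'll move above the latch grip, with the jaws along dock x (yaw 103).

Request:
{"op": "apply_moves", "data": {"plan": [{"tx":36,"ty":-45,"tz":5,"yaw":-7,"fingers":1},{"tx":72,"ty":-90,"tz":10,"yaw":-14},{"tx":108,"ty":-135,"tz":10,"yaw":-21},{"tx":144,"ty":-180,"tz":10,"yaw":-28},{"tx":180,"ty":-226,"tz":5,"yaw":-35},{"tx":216,"ty":-271,"tz":0,"yaw":-42},{"tx":252,"ty":-317,"tz":-15,"yaw":-49},{"tx":288,"ty":-362,"tz":-30,"yaw":-53},{"tx":288,"ty":-362,"tz":-30,"yaw":-53},{"tx":288,"ty":-362,"tz":-30,"yaw":-53,"fingers":0.6}], "force": 40}}

```text
invalid input
```

Request:
{"op": "apply_moves", "data": {"plan": [{"tx":36,"ty":-45,"tz":5,"yaw":-7,"fingers":1},{"tx":72,"ty":-90,"tz":10,"yaw":-14,"fingers":1},{"tx":108,"ty":-135,"tz":10,"yaw":-21,"fingers":1},{"tx":144,"ty":-180,"tz":10,"yaw":-28,"fingers":1},{"tx":180,"ty":-226,"tz":5,"yaw":-35,"fingers":1},{"tx":216,"ty":-271,"tz":0,"yaw":-42,"fingers":1},{"tx":252,"ty":-317,"tz":-15,"yaw":-49,"fingers":1},{"tx":288,"ty":-362,"tz":-30,"yaw":-53,"fingers":1},{"tx":288,"ty":-362,"tz":-30,"yaw":-53,"fingers":1},{"tx":288,"ty":-362,"tz":-30,"yaw":-53,"fingers":0.6}], "force": 40}}

```text
clock: 1.35
ee_pos: [0.5016, 0.1168, 0.1997]
tcp_rot: [-179.8, -0.1, 102.9]
wrist_force: [0.1, 0.2, -0.2]
opening: 0.0699
```

Request:
{"op": "apply_moves", "data": {"plan": [{"tx":0,"ty":0,"tz":60,"yaw":0,"fingers":0.6},{"tx":0,"ty":0,"tz":120,"yaw":0,"fingers":0.6},{"tx":0,"ty":0,"tz":180,"yaw":0,"fingers":0.6},{"tx":0,"ty":0,"tz":240,"yaw":0,"fingers":0.6},{"tx":0,"ty":0,"tz":300,"yaw":0,"fingers":0.6},{"tx":0,"ty":0,"tz":360,"yaw":0,"fingers":0.6},{"tx":0,"ty":0,"tz":420,"yaw":0,"fingers":0.6},{"tx":0,"ty":0,"tz":480,"yaw":0,"fingers":0.6},{"tx":0,"ty":0,"tz":540,"yaw":0,"fingers":0.6}]}}

```text
clock: 2.48
ee_pos: [0.4653, 0.1087, 0.5394]
tcp_rot: [176.8, 0.3, 102.9]
wrist_force: [0.6, 0.5, 0.2]
opening: 0.0517
```

```bash
python3 -c "
from rig import monitor
s=monitor.read_state();print(s['joints'],s['ee_pos'],s['tcp_rot'])"
```

```text
[  5.00144492  15.89194888  60.5372168  131.44043117   0.15840268
  82.08241448] [0.46526262 0.10874775 0.5394097 ] [176.80388691   0.28458553 102.91552218]
```

Request:
{"op": "apply_moves", "data": {"plan": [{"tx":10,"ty":2,"tz":-60,"yaw":0,"fingers":0.6},{"tx":20,"ty":4,"tz":-120,"yaw":0,"fingers":0.6},{"tx":30,"ty":8,"tz":-180,"yaw":0,"fingers":0.6},{"tx":37,"ty":9,"tz":-240,"yaw":0,"fingers":0.6},{"tx":37,"ty":9,"tz":-300,"yaw":0,"fingers":0.6},{"tx":37,"ty":9,"tz":-360,"yaw":0,"fingers":0.6}]}}

```text
clock: 3.22
ee_pos: [0.4996, 0.1175, 0.1769]
tcp_rot: [177.0, 0.3, 102.9]
wrist_force: [0.7, 0.6, -0.2]
opening: 0.0515
```

```bash
python3 -c "
from rig import monitor
s=monitor.read_state();print(s['joints'],s['ee_pos'],s['tcp_rot'])"
```

```text
[ 5.6677103  -2.65179594 -5.9791489  83.68392035  0.12535669 82.74575783] [0.49963381 0.1175076  0.17688451] [177.01935977   0.25303939 102.91863941]
```

The tilt is retained between calls, so I can build up tilt by ratcheting against the reach limit. Now I'll open the latch.

Request:
{"op": "apply_moves", "data": {"plan": [{"tx":3,"ty":0,"tz":-50,"yaw":0,"fingers":0.6},{"tx":3,"ty":0,"tz":-100,"yaw":0,"fingers":0.6},{"tx":3,"ty":0,"tz":-100,"yaw":0,"fingers":0.6},{"tx":3,"ty":0,"tz":-100,"yaw":0,"fingers":0},{"tx":3,"ty":0,"tz":-100,"yaw":0,"fingers":0},{"tx":3,"ty":0,"tz":-100,"yaw":0,"fingers":0},{"tx":3,"ty":0,"tz":-100,"yaw":0,"fingers":0},{"tx":3,"ty":0,"tz":-100,"yaw":0,"fingers":0}], "force": 30}}

```text
clock: 4.22
ee_pos: [0.5006, 0.1168, 0.0797]
tcp_rot: [177.2, 0.3, 102.9]
wrist_force: [-8.0, -0.9, 5.9]
opening: 0.0161
```

```bash
python3 - <<'E'
from rig import vision
import cv2
a=vision.snapshot("side")[:,:,::-1][165:315,200:400]
cv2.imwrite("pics/c.png",cv2.resize(a,None,fx=4,fy=4,interpolation=cv2.INTER_CUBIC))
E
```

```text
(no output)
```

View pics/c.png

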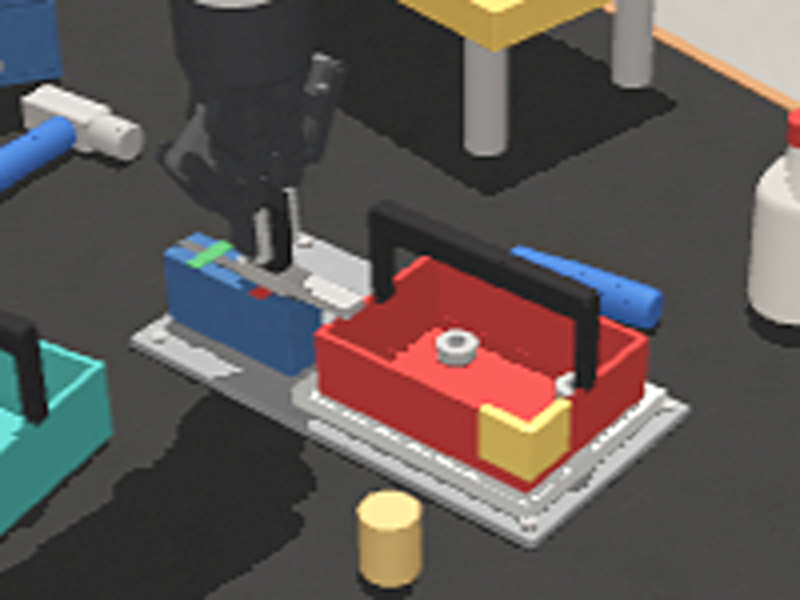

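The jaws are closed on the grip at 16 mm, near (275,235) in the crop. I'll slide it open.

Request:
{"op": "apply_moves", "data": {"plan": [{"tx":-2.2,"ty":9.7,"tz":0,"yaw":0,"fingers":0},{"tx":-4.5,"ty":19.5,"tz":0,"yaw":0,"fingers":0},{"tx":-6.7,"ty":29,"tz":0,"yaw":0,"fingers":0},{"tx":-9,"ty":39,"tz":0,"yaw":0,"fingers":0},{"tx":-10.5,"ty":46,"tz":0,"yaw":0,"fingers":0},{"tx":-11.3,"ty":49.5,"tz":0,"yaw":0,"fingers":0},{"tx":-11.3,"ty":49.5,"tz":0,"yaw":0,"fingers":0}]}}

```text
clock: 5.15
ee_pos: [0.4898, 0.1631, 0.0798]
tcp_rot: [177.3, 0.8, 102.8]
wrist_force: [1.6, -10.5, -6.0]
opening: 0.0161
```

```bash
python3 - <<'E'
from rig import vision
import cv2
a=vision.snapshot("side")[:,:,::-1][165:315,200:400]
cv2.imwrite("pics/d.png",cv2.resize(a,None,fx=4,fy=4,interpolation=cv2.INTER_CUBIC))
E
```

```text
(no output)
```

View pics/d.png

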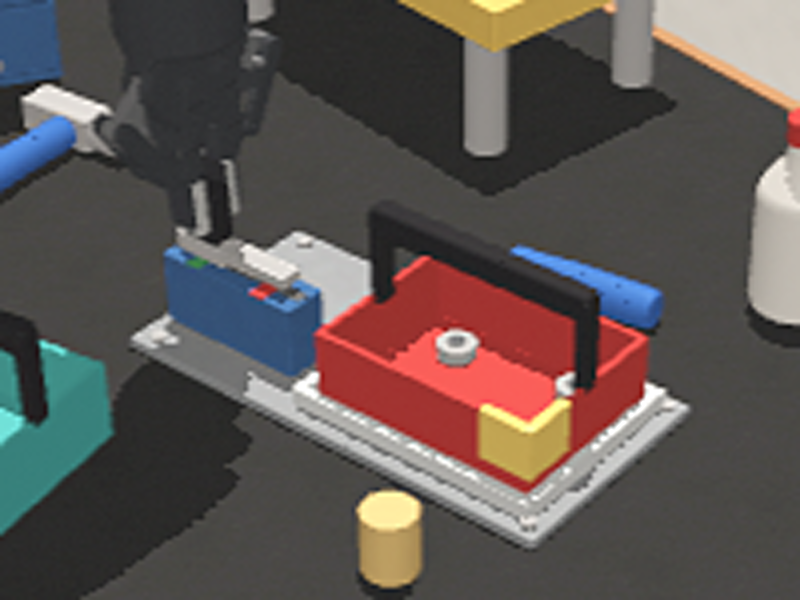

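The grip now sits over the green mark and the wrist reads about 10 N against the end stop, so the latch is fully open. I'll release it and go to the tote handle.

Request:
{"op": "apply_moves", "data": {"plan": [{"tx":0,"ty":0,"tz":0,"yaw":0,"fingers":0.6},{"tx":0,"ty":0,"tz":0,"yaw":0,"fingers":0.6},{"tx":0,"ty":0,"tz":0,"yaw":0,"fingers":0.6},{"tx":0,"ty":0,"tz":50,"yaw":0,"fingers":0.6},{"tx":0,"ty":0,"tz":100,"yaw":0,"fingers":0.6},{"tx":18,"ty":-41,"tz":110,"yaw":0,"fingers":0.6},{"tx":35,"ty":-82,"tz":110,"yaw":0,"fingers":0.6},{"tx":53,"ty":-123,"tz":110,"yaw":-0.5,"fingers":0.6},{"tx":71,"ty":-164,"tz":100,"yaw":-0.5,"fingers":0.6},{"tx":71,"ty":-164,"tz":55,"yaw":-0.5,"fingers":0.6},{"tx":71,"ty":-164,"tz":55,"yaw":-0.5,"fingers":0.6}]}}

```text
clock: 6.58
ee_pos: [0.5573, -0.0006, 0.1302]
tcp_rot: [177.8, 0.6, 102.3]
wrist_force: [-0.2, 0.9, 0.7]
opening: 0.0507
```

```bash
python3 - <<'E'
from rig import vision
import cv2,numpy as np
a=vision.snapshot("side")[:,:,::-1][165:315,200:400]
b=vision.snapshot("top")[:,:,::-1][170:290,200:360]
cv2.imwrite("pics/e.png",np.vstack([cv2.resize(a,(400,300),interpolation=cv2.INTER_CUBIC),cv2.resize(b,(400,300),interpolation=cv2.INTER_CUBIC)]))
E
```

```text
(no output)
```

View pics/e.png

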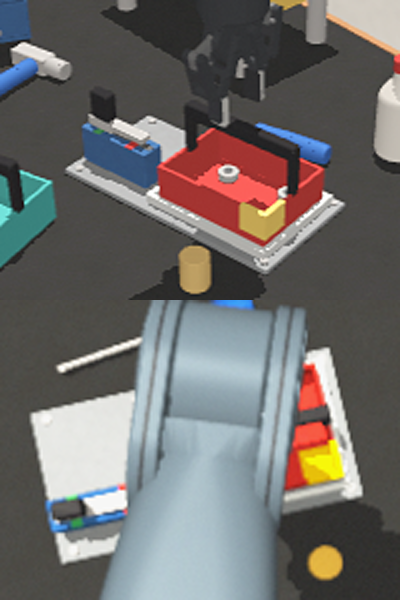

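The latch was left open and the fingers straddle the bar. I'll descend and grip.

Request:
{"op": "apply_moves", "data": {"plan": [{"tx":3,"ty":0,"tz":-20,"yaw":0,"fingers":0.6},{"tx":3,"ty":0,"tz":-41,"yaw":0,"fingers":0.6},{"tx":3,"ty":0,"tz":-41,"yaw":0,"fingers":0.6},{"tx":3,"ty":0,"tz":-41,"yaw":0,"fingers":0},{"tx":3,"ty":0,"tz":-41,"yaw":0,"fingers":0},{"tx":3,"ty":0,"tz":-41,"yaw":0,"fingers":0},{"tx":3,"ty":0,"tz":-41,"yaw":0,"fingers":0},{"tx":3,"ty":0,"tz":-41,"yaw":0,"fingers":0}], "force": 90}}

```text
clock: 7.68
ee_pos: [0.5634, -0.0006, 0.0962]
tcp_rot: [177.3, 0.8, 102.4]
wrist_force: [-3.5, -0.0, 7.3]
opening: 0.0121
```

Request:
{"op": "apply_moves", "data": {"plan": [{"tx":0,"ty":0,"tz":10,"yaw":0,"fingers":0},{"tx":0,"ty":0,"tz":20,"yaw":0,"fingers":0},{"tx":0,"ty":0,"tz":30,"yaw":0,"fingers":0},{"tx":0,"ty":0,"tz":30,"yaw":0,"fingers":0}]}}

```text
clock: 8.18
ee_pos: [0.5647, -0.0007, 0.1279]
tcp_rot: [177.1, 0.9, 102.4]
wrist_force: [-0.0, 0.1, -3.3]
opening: 0.0121
```

```bash
python3 - <<'E'
from rig import vision
import cv2,numpy as np
a=vision.snapshot("side")[:,:,::-1][165:315,220:420]
cv2.imwrite("pics/f.png",cv2.resize(a,(800,600),interpolation=cv2.INTER_CUBIC))
E
```

```text
(no output)
```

View pics/f.png

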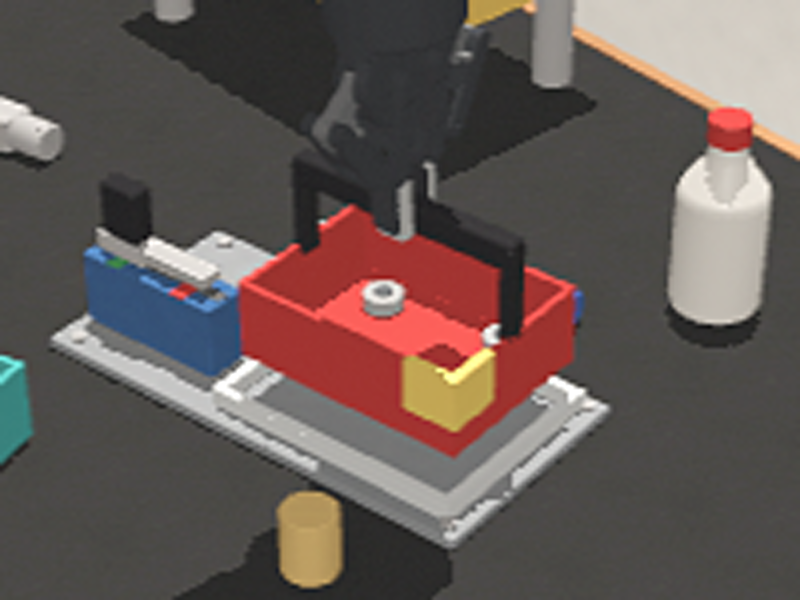

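Tote lifted, nearly level, with 3.3 N of weight on the wrist. I'll raise it and turn the yellow corner toward the robot, since the reach-limit tilt lowers the robot side.

Request:
{"op": "apply_moves", "data": {"plan": [{"tx":0,"ty":0,"tz":40,"yaw":0,"fingers":0},{"tx":0,"ty":0,"tz":80,"yaw":0,"fingers":0},{"tx":0,"ty":0,"tz":125,"yaw":0,"fingers":0},{"tx":0,"ty":0,"tz":170,"yaw":-8,"fingers":0},{"tx":0,"ty":0,"tz":210,"yaw":-18,"fingers":0},{"tx":0,"ty":0,"tz":240,"yaw":-28,"fingers":0},{"tx":0,"ty":0,"tz":260,"yaw":-38,"fingers":0},{"tx":0,"ty":0,"tz":280,"yaw":-48,"fingers":0},{"tx":0,"ty":0,"tz":290,"yaw":-58,"fingers":0},{"tx":0,"ty":0,"tz":290,"yaw":-62,"fingers":0},{"tx":0,"ty":0,"tz":290,"yaw":-62,"fingers":0}]}}

```text
clock: 9.6
ee_pos: [0.5645, -0.0006, 0.4166]
tcp_rot: [177.2, 0.8, 40.4]
wrist_force: [-0.6, 0.9, -3.0]
opening: 0.012
```

```bash
python3 -c "
from rig import monitor,vision
import cv2
s=monitor.read_state();print(s['joints'],s['ee_pos'],s['tcp_rot'])
cv2.imwrite('pics/g.png',vision.snapshot('side')[:,:,::-1])"
```

```text
[ -5.4408726   16.95239928  44.04703224 115.69547598  -2.53952713
 134.09430168] [ 0.56449449 -0.00059771  0.41659181] [177.22784294   0.84927279  40.41326193]
```

View pics/g.png

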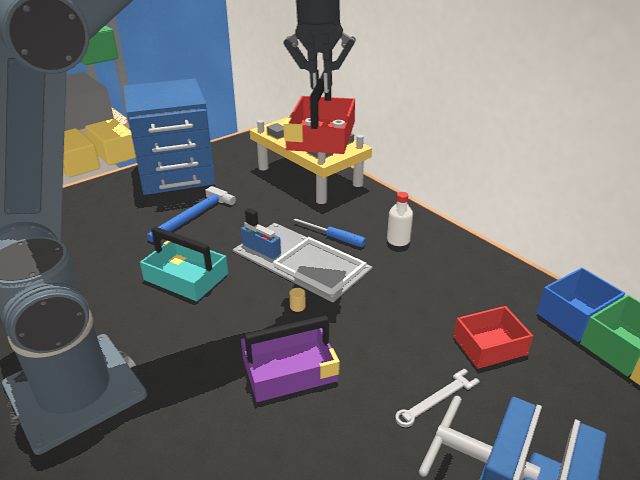

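The tote is held high with the yellow corner, near (292,132), turned toward the robot. Now I'll push against the upward reach limit to build tilt.

Request:
{"op": "apply_moves", "data": {"plan": [{"tx":0,"ty":0,"tz":50,"yaw":0,"fingers":0},{"tx":0,"ty":0,"tz":100,"yaw":0,"fingers":0},{"tx":0,"ty":0,"tz":150,"yaw":0,"fingers":0},{"tx":0,"ty":0,"tz":200,"yaw":0,"fingers":0},{"tx":0,"ty":0,"tz":250,"yaw":0,"fingers":0},{"tx":0,"ty":0,"tz":300,"yaw":0,"fingers":0},{"tx":0,"ty":0,"tz":350,"yaw":0,"fingers":0},{"tx":0,"ty":0,"tz":350,"yaw":0,"fingers":0}]}}

```text
clock: 10.65
ee_pos: [0.5018, -0.0059, 0.5428]
tcp_rot: [174.7, -1.5, 40.6]
wrist_force: [1.2, 0.1, -2.4]
opening: 0.012
```

```bash
cat > st.py <<'E'
from rig import monitor
import numpy as np
from scipy.spatial.transform import Rotation as R
s=monitor.read_state();print(s['clock'],s['joints'].round(2),s['ee_pos'].round(3),s['tcp_rot'].round(1),s['wrist_force'].round(1))
z=R.from_euler('xyz',s['tcp_rot'],degrees=True).apply([0,0,1]); print('tilt',np.degrees(np.arccos(-z[2])),'az of tool z (outward=uphill side)',np.degrees(np.arctan2(z[1],z[0])))
# gravity dir in tote frame, tote yaw = toolyaw-90.3
M=R.from_euler('xyz',s['tcp_rot'],degrees=True)
T=M*(R.from_euler('xyz',[180,0,90.3],degrees=True).inv())
T0=R.from_euler('xyz',[180,0,102.4],degrees=True); Tt=R.from_euler('z',12.1,degrees=True)
T=M*T0.inv()*Tt; g=T.inv().apply([0,0,-1]); print('g in tote',g.round(3),'angle',np.degrees(np.arctan2(g[1],g[0])))
E
python3 st.py
```

```text
10.65 [ -6.8   19.67  66.02 131.44  -2.42 132.56] [ 0.502 -0.006  0.543] [174.7  -1.5  40.6] [ 1.2  0.1 -2.4]
tilt 5.478520588772239 az of tool z (outward=uphill side) -33.053976055468326
g in tote [-0.091 -0.027 -0.995] angle -163.28859175846094
```

Request:
{"op": "apply_moves", "data": {"plan": [{"tx":0,"ty":0,"tz":1000,"yaw":0,"fingers":0},{"tx":0,"ty":0,"tz":1000,"yaw":0,"fingers":0},{"tx":0,"ty":0,"tz":1000,"yaw":0,"fingers":0}]}}

```text
clock: 11.02
ee_pos: [0.4636, -0.0103, 0.5777]
tcp_rot: [172.2, -3.9, 40.9]
wrist_force: [-0.1, -0.0, -2.7]
opening: 0.012
```

```bash
python3 st.py
```

```text
11.025 [ -8.03  13.42  63.32 131.45  -2.25 131.2 ] [ 0.464 -0.01   0.578] [172.2  -3.9  40.9] [-0.1 -0.  -2.7]
tilt 8.7448648974938 az of tool z (outward=uphill side) -23.00290344571879
g in tote [-0.136 -0.068 -0.988] angle -153.31019327379707
```

Request:
{"op": "apply_moves", "data": {"plan": [{"tx":0,"ty":0,"tz":1000,"yaw":-10,"fingers":0},{"tx":0,"ty":0,"tz":1000,"yaw":-10,"fingers":0},{"tx":0,"ty":0,"tz":1000,"yaw":-10,"fingers":0}]}}

```text
clock: 11.4
ee_pos: [0.4366, -0.018, 0.603]
tcp_rot: [169.9, -6.5, 31.4]
wrist_force: [0.4, -0.0, -4.2]
opening: 0.012
```

```bash
python3 st.py
```

```text
11.4 [ -8.59   9.37  62.28 131.44  -3.55 140.19] [ 0.437 -0.018  0.603] [169.9  -6.5  31.4] [ 0.4 -0.  -4.2]
tilt 11.999170263569317 az of tool z (outward=uphill side) -25.93536404395235
g in tote [-0.173 -0.115 -0.978] angle -146.5005725627548
```

Request:
{"op": "apply_moves", "data": {"plan": [{"tx":0,"ty":0,"tz":1000,"yaw":-5,"fingers":0},{"tx":0,"ty":0,"tz":1000,"yaw":-5,"fingers":0},{"tx":0,"ty":0,"tz":1000,"yaw":-5,"fingers":0},{"tx":0,"ty":0,"tz":1000,"yaw":-5,"fingers":0},{"tx":0,"ty":0,"tz":1000,"yaw":-5,"fingers":0},{"tx":0,"ty":0,"tz":1000,"yaw":-5,"fingers":0}]}}

```text
clock: 12.15
ee_pos: [0.4055, -0.0362, 0.6289]
tcp_rot: [167.7, -9.3, 27.0]
wrist_force: [-0.2, -1.2, -3.4]
opening: 0.0121
```

```bash
python3 st.py
```

```text
12.15 [-11.46   4.99  61.3  131.43  -3.96 142.03] [ 0.405 -0.036  0.629] [167.7  -9.3  27. ] [-0.2 -1.2 -3.4]
tilt 15.39212171338781 az of tool z (outward=uphill side) -26.542482339478866
g in tote [-0.21  -0.163 -0.964] angle -142.2364956525107
```

Request:
{"op": "apply_moves", "data": {"plan": [{"tx":0,"ty":0,"tz":1000,"yaw":-4,"fingers":0},{"tx":0,"ty":0,"tz":1000,"yaw":-4,"fingers":0},{"tx":0,"ty":0,"tz":1000,"yaw":-4,"fingers":0}]}}

```text
clock: 12.52
ee_pos: [0.3939, -0.0469, 0.6516]
tcp_rot: [165.5, -12.1, 23.7]
wrist_force: [1.0, -0.6, -3.4]
opening: 0.0121
```

Request:
{"op": "apply_moves", "data": {"plan": [{"tx":0,"ty":0,"tz":1000,"yaw":-4,"fingers":0},{"tx":0,"ty":0,"tz":1000,"yaw":-4,"fingers":0},{"tx":0,"ty":0,"tz":1000,"yaw":-4,"fingers":0}]}}

```text
clock: 12.9
ee_pos: [0.384, -0.0596, 0.6732]
tcp_rot: [163.4, -14.9, 20.6]
wrist_force: [0.4, 0.0, -4.4]
opening: 0.0119
```

```bash
python3 st.py;python3 -c "
from rig import monitor,vision
import cv2
cv2.imwrite('pics/i.png',vision.snapshot('side')[:,:,::-1]);cv2.imwrite('pics/it.png',vision.snapshot('top')[:,:,::-1])"
```

```text
12.9 [-14.34   3.08  66.05 131.45  -5.37 146.21] [ 0.384 -0.06   0.673] [163.4 -14.9  20.6] [ 0.4  0.  -4.4]
tilt 22.15375303230626 az of tool z (outward=uphill side) -28.712342459721096
g in tote [-0.275 -0.258 -0.926] angle -136.84079318889252
```

View pics/i.png

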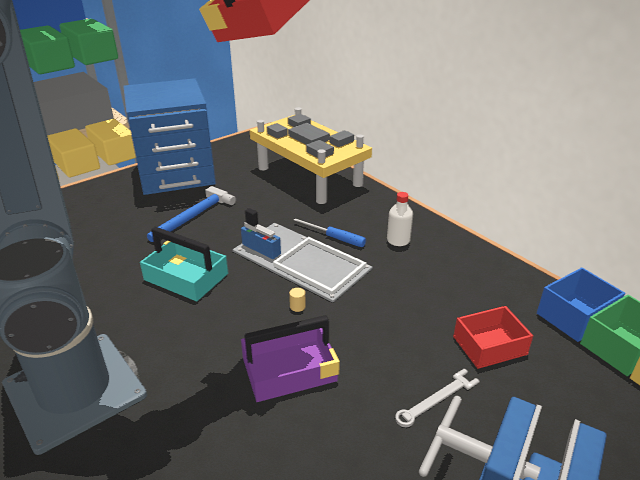

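View pics/it.png

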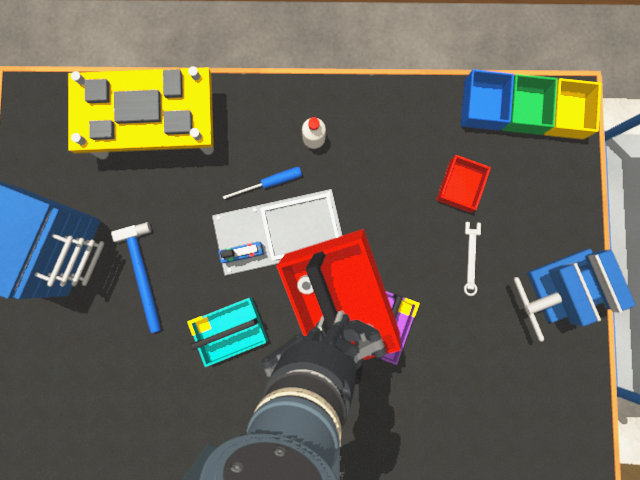

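The side view shows the tote's tilt at (250,15). In the top view two discs have moved out of sight toward the corner and one is still along the -x wall at (305,285). I'll tilt further.

Request:
{"op": "apply_moves", "data": {"plan": [{"tx":0,"ty":0,"tz":1000,"yaw":-2,"fingers":0},{"tx":0,"ty":0,"tz":1000,"yaw":-2,"fingers":0},{"tx":0,"ty":0,"tz":1000,"yaw":-2,"fingers":0}]}}

```text
clock: 13.38
ee_pos: [0.375, -0.0719, 0.695]
tcp_rot: [161.2, -17.5, 19.5]
wrist_force: [0.2, 0.1, -3.5]
opening: 0.012
```

Request:
{"op": "apply_moves", "data": {"plan": [{"tx":0,"ty":0,"tz":1000,"yaw":-2,"fingers":0},{"tx":0,"ty":0,"tz":1000,"yaw":-2,"fingers":0},{"tx":0,"ty":0,"tz":1000,"yaw":-2,"fingers":0}]}}

```text
clock: 13.75
ee_pos: [0.3658, -0.0836, 0.7162]
tcp_rot: [159.0, -20.1, 18.5]
wrist_force: [0.4, 0.4, -3.2]
opening: 0.012
```

Request:
{"op": "apply_moves", "data": {"plan": [{"tx":0,"ty":0,"tz":1000,"yaw":-2,"fingers":0},{"tx":0,"ty":0,"tz":1000,"yaw":-2,"fingers":0},{"tx":0,"ty":0,"tz":1000,"yaw":-2,"fingers":0}]}}

```text
clock: 14.12
ee_pos: [0.3563, -0.0946, 0.7365]
tcp_rot: [156.7, -22.6, 17.6]
wrist_force: [-0.4, 0.2, -3.1]
opening: 0.012
```

```bash
python3 st.py;python3 -c "
from rig import monitor,vision
import cv2
cv2.imwrite('pics/jt.png',vision.snapshot('top')[:,:,::-1])"
```

```text
14.125 [-20.91   2.49  75.55 131.45  -5.13 144.75] [ 0.356 -0.095  0.736] [156.7 -22.6  17.6] [-0.4  0.2 -3.1]
tilt 31.980684967467315 az of tool z (outward=uphill side) -30.61837797572452
g in tote [-0.363 -0.386 -0.848] angle -133.20534707032206
```

View pics/jt.png

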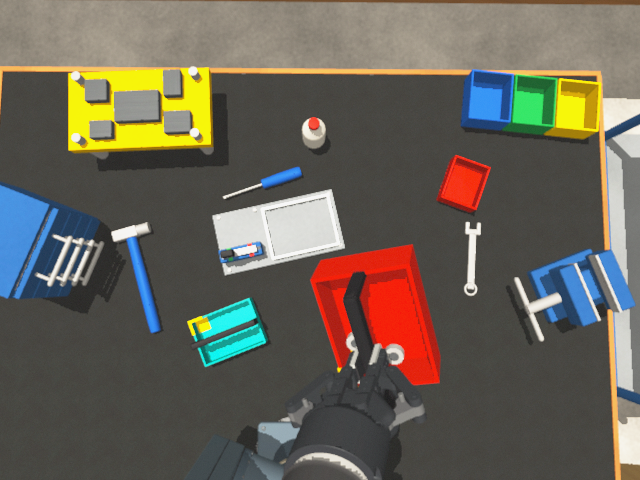

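The tilt is now 32° straight toward the corner. In the top view two discs are near the corner, at (353,342) and (394,353), and the third is hidden. I'll lower the tote for a better view.

Request:
{"op": "apply_moves", "data": {"plan": [{"tx":10,"ty":0,"tz":-40,"yaw":0,"fingers":0},{"tx":30,"ty":5,"tz":-90,"yaw":0,"fingers":0},{"tx":50,"ty":10,"tz":-140,"yaw":0,"fingers":0},{"tx":70,"ty":15,"tz":-190,"yaw":0,"fingers":0},{"tx":90,"ty":20,"tz":-240,"yaw":0,"fingers":0},{"tx":110,"ty":25,"tz":-290,"yaw":0,"fingers":0},{"tx":120,"ty":30,"tz":-320,"yaw":0,"fingers":0},{"tx":120,"ty":30,"tz":-320,"yaw":0,"fingers":0}]}}

```text
clock: 15.18
ee_pos: [0.4746, -0.0645, 0.4091]
tcp_rot: [157.1, -21.9, 17.5]
wrist_force: [-0.2, 0.3, -3.5]
opening: 0.0123
```

```bash
python3 st.py;python3 -c "
from rig import monitor,vision
import cv2
a=vision.snapshot('side')[:,:,::-1];b=vision.snapshot('top')[:,:,::-1]
cv2.imwrite('pics/ks.png',a);cv2.imwrite('pics/kt.png',b)"
```

```text
15.175 [ -8.08 -28.53  -6.21  83.05 -11.71 155.87] [ 0.475 -0.064  0.409] [157.1 -21.9  17.5] [-0.2  0.3 -3.5]
tilt 31.330448169933998 az of tool z (outward=uphill side) -31.06402340534822
g in tote [-0.36  -0.376 -0.854] angle -133.7478460099034
```

View pics/ks.png

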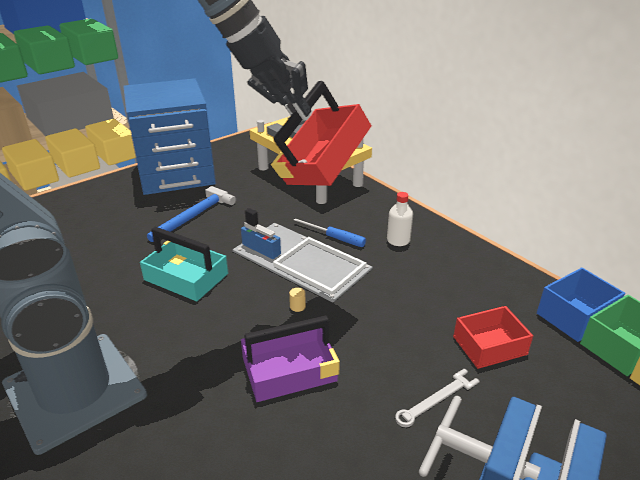

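View pics/kt.png

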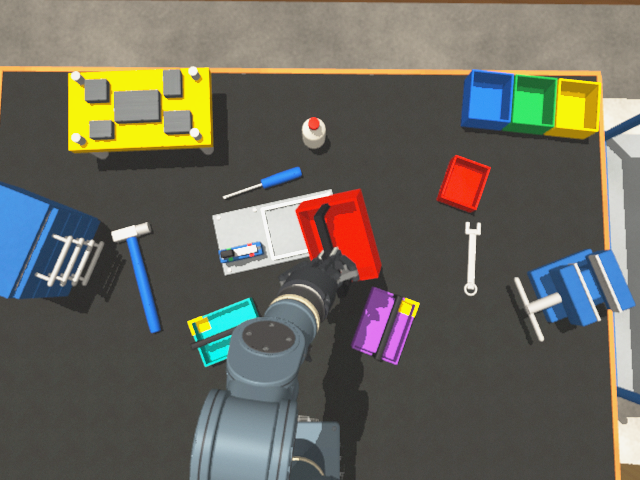

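The tilt has held through the lowering. The low corner is hidden by the walls in both views, so I'll yaw the tote so its opening faces the side camera.

Request:
{"op": "apply_moves", "data": {"plan": [{"tx":0,"ty":0,"tz":0,"yaw":6,"fingers":0},{"tx":0,"ty":0,"tz":0,"yaw":15,"fingers":0},{"tx":0,"ty":0,"tz":0,"yaw":24,"fingers":0},{"tx":0,"ty":0,"tz":0,"yaw":33,"fingers":0},{"tx":0,"ty":0,"tz":0,"yaw":42,"fingers":0},{"tx":0,"ty":0,"tz":0,"yaw":51,"fingers":0},{"tx":0,"ty":0,"tz":0,"yaw":60,"fingers":0},{"tx":0,"ty":0,"tz":0,"yaw":69,"fingers":0},{"tx":0,"ty":0,"tz":0,"yaw":76,"fingers":0},{"tx":0,"ty":0,"tz":0,"yaw":80,"fingers":0},{"tx":0,"ty":0,"tz":0,"yaw":80,"fingers":0},{"tx":0,"ty":0,"tz":0,"yaw":80,"fingers":0}]}}

```text
clock: 16.77
ee_pos: [0.4761, -0.0661, 0.4184]
tcp_rot: [156.5, -22.3, 97.5]
wrist_force: [-0.1, 0.1, -3.0]
opening: 0.0119
```

```bash
python3 st.py;python3 -c "
from rig import monitor,vision
import cv2,numpy as np
a=vision.snapshot('side')[:,:,::-1];b=vision.snapshot('top')[:,:,::-1]
cv2.imwrite('pics/ls.png',a);cv2.imwrite('pics/lt.png',b)
cv2.imwrite('pics/lc.png',cv2.resize(a[70:220,220:420],(800,600),interpolation=cv2.INTER_CUBIC))"
```

```text
16.775 [-36.93  -9.47  10.39 107.16  31.84  51.  ] [ 0.476 -0.066  0.418] [156.5 -22.3  97.5] [-0.1  0.1 -3. ]
tilt 31.937787076951366 az of tool z (outward=uphill side) 48.73597621203692
g in tote [-0.366 -0.382 -0.849] angle -133.80753419060963
```

View pics/lc.png

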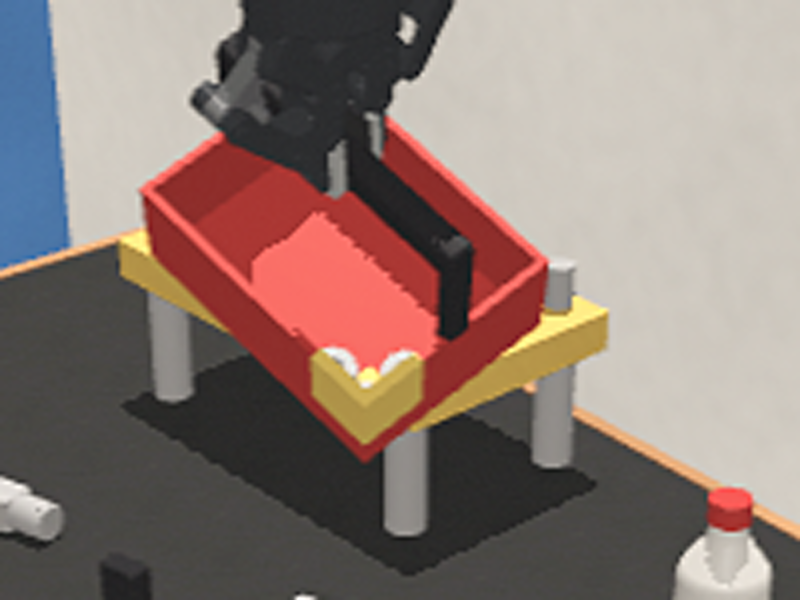

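View pics/lt.png

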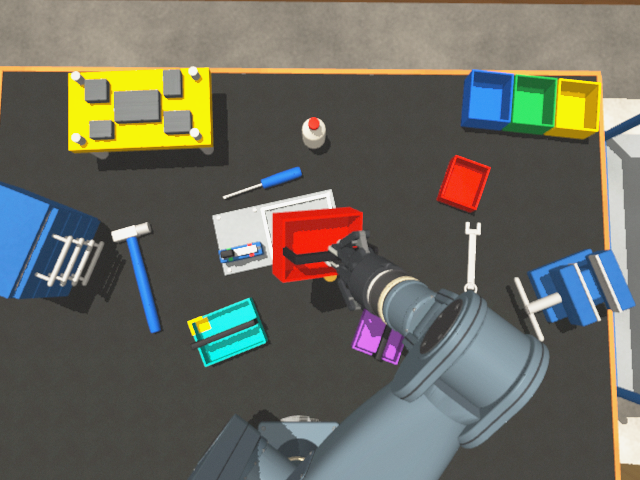

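```bash
cat st.py > st2.py; cat >> st2.py <<'E'
from h import *
p=s['ee_pos']; 
# handle centre = grasp point; tote held as gripped: TCP at grasp: tcp z .096 vs bar .108 -> bar 12 mm behind TCP along tool axis
gp=p-z*0.012
def W(l): return gp+T.apply(np.array(l)-[0,0,.100])
import cv2
for n in("side","top"):
    im=cv2.imread({"side":"pics/ls.png","top":"pics/lt.png"}[n])
    pts={"corner rim":(-.055,-.075,.05),"rim2":(.055,-.075,.05),"rim3":(-.055,.075,.05),"dC":(-.039,-.059,.014),"dX":(-.039,-.035,.014),"dY":(-.015,-.059,.014)}
    for k,v in pts.items(): print(n,k,proj(n,W(v))[0].round(1))
    if n=="side":
        a=np.linspace(0,2*np.pi,40)
        big=cv2.resize(im[100:200,240:373],(798,600),interpolation=cv2.INTER_CUBIC)
        for k in("dC","dX","dY"):
            c=np.array(pts[k]); q=np.array([proj(n,W(c+[.012*np.cos(t),.012*np.sin(t),0]))[0] for t in a]); q=(q-[240,100]+.5)*6
            cv2.polylines(big,[q.astype(int)],True,(255,255,0),1)
        cv2.imwrite("pics/m.png",big)
E
python3 st2.py
```

```text
16.875 [-36.9   -9.51  10.29 107.18  31.86  50.97] [ 0.476 -0.065  0.418] [156.6 -22.4  97.6] [-0.3  0.3 -2.8]
tilt 31.95961356466817 az of tool z (outward=uphill side) 48.90271831450029
g in tote [-0.365 -0.383 -0.848] angle -133.66374646587522
side corner rim [310.4 171.1]
side rim2 [357.3 134.3]
side rim3 [254.9 117.2]
side dC [311.9 170.3]
side dX [303.  161.7]
side dY [321.9 162.5]
top corner rim [360.3 271.1]
top rim2 [364.1 212.1]
top rim3 [282.1 280.7]
top dC [343.9 257.4]
top dX [332.2 258.6]
top dY [344.6 245. ]
```

View pics/m.png

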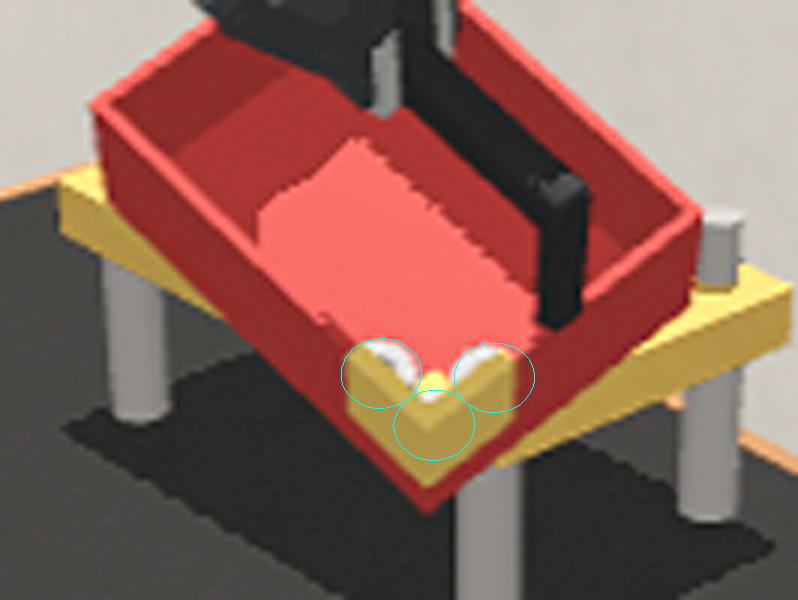

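The overlay of the expected three-disc corner cluster matches the picture. Discs show at the two side positions, (380,360) and (490,365), and the edge of the third shows in the corner at (430,395). Last I'll check stillness and the latch, then hand in.

Request:
{"op": "apply_moves", "data": {"plan": [{"tx":0,"ty":0,"tz":0,"yaw":0,"fingers":0},{"tx":0,"ty":0,"tz":0,"yaw":0,"fingers":0},{"tx":0,"ty":0,"tz":0,"yaw":0,"fingers":0}]}}

```text
clock: 17.25
ee_pos: [0.4757, -0.0654, 0.4179]
tcp_rot: [156.6, -22.4, 97.6]
wrist_force: [0.4, 0.2, -3.3]
opening: 0.0121
```

```bash
python3 -c "
from rig import monitor,vision
import cv2,numpy as np
print(monitor.read_state()['dq'].round(2))
a=vision.snapshot('side')[:,:,::-1];b=vision.snapshot('top')[:,:,::-1]
cv2.imwrite('pics/n.png',np.hstack([cv2.resize(a[80:280,230:400],(400,470),interpolation=cv2.INTER_CUBIC),cv2.resize(b[185:285,205:290],(400,470),interpolation=cv2.INTER_CUBIC)]))
"; python3 st.py
```

```text
[-0.03  0.31  0.03  0.05  0.08 -0.54]
17.35 [-36.9   -9.52  10.27 107.17  31.86  50.98] [ 0.476 -0.065  0.418] [156.6 -22.4  97.6] [ 0.8  0.1 -3.5]
tilt 31.954073261979893 az of tool z (outward=uphill side) 48.91014273512816
g in tote [-0.365 -0.383 -0.848] angle -133.6551195655676
```

View pics/n.png

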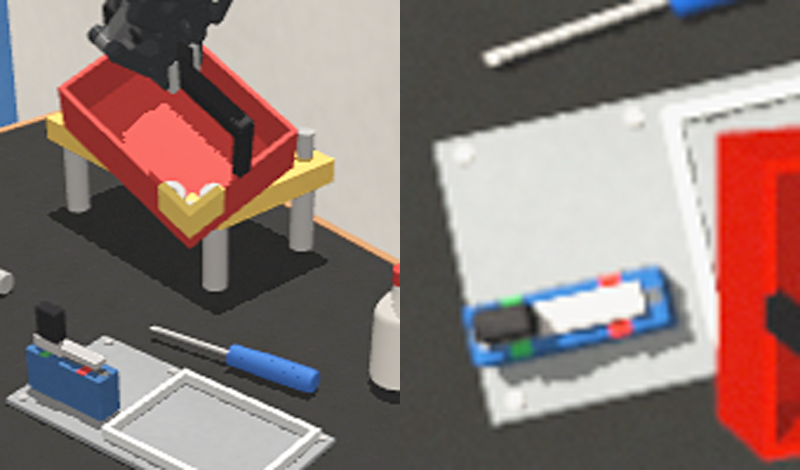

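The latch grip is at the green mark, and the tote is tilted and still with the discs in the yellow corner.

```bash
python3 -c "
from rig import order
print(order.sign_off())"
```

```text
the job is handed in; nothing more can be done
None
```

The job is done and handed in at about 17.4 s: the latch is open, and the tote is held up and tilted with the discs in the yellow corner.

- **Latch:** I slid it about 48 mm, until it pushed back with about 10 N at the end stop. The last pictures show its grip at the green mark.
- **Tote:** I lifted it by the handle. The moves only allow shifts and yaw, so I built up the tilt by pushing repeatedly against the arm's reach limit, which brought joint 4 to within about 0.05° of its range.
- **Last checks:** The tilt is 32°, within about 1.5° of straight toward the corner, and the lowest point is an estimated 0.3 m above the bench. The joints were nearly still (0.5 deg/s or less), and the grip had not slipped.
- **Discs:** Two are plainly visible on either side of the corner, where a three-disc cluster should put them. Only the edge of the third shows in the corner itself. The visible part of the floor is empty.
- **Disagreements:** The finger opening read 12 mm on the 14 mm bar, and the tool sat about 7 mm higher on it than planned. The grip held anyway.

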